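Find the heavy side of a soaked grinding wheel and hold it at the bottom

ROBOT

A 7-joint arm with a two-finger parallel gripper is mounted at the origin on a cart in front of the work surface, level with it; the furniture and walls round the work are solid. World frame = base frame: x ahead of the robot, y to its left, z up, the work surface at z = 0. Lengths are in m, angles in rad, forces in N, time in s.
With the tool pointing down it reaches from about 0.4 to 0.875 m from the base axis. Payload 19.3 kg.
Tool frame: the origin (TCP) lies at the very end of the fingers, on their centre line; the grasp point (between the pads) lies 19 mm behind it; y points along the fingers, x is the direction in which the jaws open and shut, and the axes are right-handed (so a half turn about y gives the same grasp; the last joint's range is limited). The gripper opens to 85 mm and grips with 20 to 120 N. Pads are 22 mm wide; open, the fingers measure 114 mm over their backs; the gripper's body (76 mm by 85 mm) begins 54 mm behind the grasp point. The pads swing forward as they close: fully open they stand 13 mm farther back than shut.
Start: joints at [-1.234, 0.521, -0.036, 1.599, 0.021, 1.021, -0.113], TCP at [0.247, 0.574, 0.204] pointing down, gripper open.
Joint ranges: [-2.91, 2.91], [-0.3, 2.13], [-1.5, 1.42], [0.17, 2.43], [-1.26, 4.41], [0.16, 1.93], [-2.52, 2.52]. Speed limits (rad/s): [1.89, 1.89, 2.39, 2.39, 3.01, 3.01, 3.01].

INTERFACE

Orientations are given as [roll, pitch, yaw] about the fixed x, y, z axes, in that order (R = Rz(yaw) Ry(pitch) Rx(roll)).
In Python, from workcell import bot gives the robot as it stands. The module is installed in compiled form; this text tells all that it offers.
- The arm moves only by the shell command python3 -m crank 'ROWS' [FORCE]. ROWS is JSON, a list of rows, each an object of numbers: "hand": the closure, from 0 (fully open) to 1 (shut); "dx", "dy", "dz": the shift along the tool's x, y, z in mm; "yaw": the turn about the tool's y in rad. In form: [{"hand": .., "dx": .., "dy": .., "dz": .., "yaw": ..}, ...]. A call has 1 to 12 rows; each row is the pose to reach, as a shift and turn from the pose commanded when the call began, along the tool's axes at that moment; what a row does not reach only later rows make up. A row lasts 1/12 s, in which the tool goes at most 41.7 mm and 7.16 degrees, less where a joint would pass 70% of its speed; a pose out of reach is approached as far as the arm can. A call with a gripper value outside its range is refused whole. The fingers move at their own pace and stop on an object; FORCE is the grip in N (left out, the last holds). Time passes only in rows, so rows that repeat a pose let the fingers close. It gives the time, the measured TCP pose, the force and the opening at its end, in the units of the state.
- bot.observe(): the state, without advancing time (a new reading comes with each control period).
- bot.grab_frame(name): name is "side" or "top" or "wrist"; returns the picture (420x560x3 uint8, red, green, blue); there is no depth.
- bot.camera_info(name): a dict with "fx", "fy", "cx", "cy" (pixels), "rvec" (rotation vector, rad) and "tvec" (3), from world to camera coordinates, as OpenCV has them. Camera axes: x right, y down, z forward; pixel columns grow to the right and rows downward; lengths in m; the calibration is good to about 2 mm. A picture is of the moment at which its call begins: read the wrist's pose just before it. camera_info takes no time and is no camera call; for the wrist camera it gives the pose at the moment of the call.
- bot.job_done(): hands the job in, once; it reports no verdict.
The state is a dict: "clock": time; "qpos": joint angles; "qd": joint speeds; "joint_efforts": joint torques, N m; "position": TCP position; "tool_rot": TCP orientation; "force": force on the tool from outside, world axes, zero at the start; "moment": the same for the moment, N m; "grip_width": finger opening in m.
Only numpy, scipy, OpenCV 4.12 (cv2) and the standard library are available. Lean on these libraries where they do the work, as an engineer would, in place of code of your own. Each camera call takes 0.05 s, during which the arm holds its last target.

TASK

This grinding wheel stood in water overnight and one side has soaked it up, which nothing on the outside shows. Turn the wheel by hand on its balancing stand to find out which side is the heavy one, then bring the heavy side straight down and finish while still holding the wheel there, quite still, so that I can mark the light spot at the top. Leave the marker, the water bowl and the spray bottle beside the stand where they are.

Things in the scene. Friction and masses are not known exactly. Their poses are not given: they have to be found in the camera images.
- axle (a point): centre of the grinding wheel on its axle, 122 mm above the worktop, in the frame of the fixed stand: y along the level axle, x level in the plane of the wheel, away from the robot to within half a radian, z up. The wheel is a grey-green disc 180 mm across, 26 mm thick. The two bearing posts stand 64 mm to either side along y and reach 26 mm above the axle
- rim_top (a point): highest point of the wheel's rim, 90 mm above the axle's centre, fixed to the stand (same axes). Steel flanges 76 mm across are clamped on both faces, so the outer 50 mm of the faces is bare and can be pinched over its 26 mm thickness from above, or tilted along the rim
- wheel (a joint): angle of the wheel in rad, no stops: 0 with the yellow crayon line straight up, growing as the top of the wheel moves to the stand's +x (away from the robot). Turning it takes 0.028 N m plus 0.05 N m per rad/s against the grease, and up to about 0.12 N m more to lift the heavy side
- line_end (a point): where the yellow crayon line (6 mm wide, across the rim and along a radius on both faces) crosses the middle of the rim, 90 mm from the axle; it turns with the wheel. Only a reference: the heavy side is at some other angle to it each time
- stand: fixed balancing stand, grey base plate 150 x 176 mm, origin under its centre on the worktop. Its bearings are stiff with grease: let go, the wheel sinks slowly (2 to 8 s), heavy side down, but stops 13 to 26 degrees short of the bottom, by the same angle whichever side it comes from. That near to the top or bottom it stays as it is left
- marker_mid (a point): middle of the felt marker, black and blue, 133 mm long, 15 mm thick, lying on the worktop; to be left alone
- bowl_mid (a point): middle of the small white water bowl, 68 mm wide, 34 mm high; to be left alone
- bottle_mid (a point): middle of the spray bottle with an orange head, 65 x 86 mm, 185 mm high; to be left alone

How it is judged:
By the outcome, as a careful person would: the job done as asked, in the order asked, and still so for the second after the job is handed in, while the arm keeps its last pose, push and grip.
It also fails if it takes over 67 s, if anything falls off the work surface, if the arm or the gripper's body presses on something with over 40 N, if the wrist force passes 120 N, or if a joint passes its speed limit or range.

## Working session

There is one attempt and no reset: what is moved stays moved. The work goes in short steps, Python scripts to look and compute and a shell command to move; the robot and the scene stay as the last step left them, time stands still between calls to the robot, and variables do not carry over. Pictures are saved under pics/ and viewed, and the job is handed in when it is done.

```bash
mkdir -p pics; python3 - <<'E'
from workcell import bot
import cv2
print(bot.observe())
for n in("side","top","wrist"):
    print(n,bot.camera_info(n))
    cv2.imwrite(f"pics/a_{n}.png",bot.grab_frame(n)[:,:,::-1])
E
```

```text
{'clock': 0.0, 'qpos': array([-1.23417802,  0.52203744, -0.03634275,  1.59998916,  0.02117026,
        1.02109294, -0.11281711]), 'qd': array([ 1.53216031e-04, -3.38405791e-04, -2.25066913e-03,  1.26501899e-04,
       -2.40814951e-04,  9.95503758e-05,  4.66814235e-04]), 'joint_efforts': array([-1.08827062e-03, -9.27125216e+01,  1.97911575e+00, -3.69933379e+01,
        1.77669228e-02,  8.13496008e-03, -1.42494784e-06]), 'position': array([0.24718107, 0.57364916, 0.20351772]), 'tool_rot': array([-1.57084448e+00,  1.14242223e-03,  1.16394833e+00]), 'force': array([ 0.18211523, -0.19036265, -0.31850456]), 'moment': array([-0.00564301, -0.02605327,  0.0026268 ]), 'grip_width': 0.0852887070163218}
side {'fx': 431.7459636099063, 'fy': 431.7459636099063, 'cx': 284.2887444003709, 'cy': 210.60244779315576, 'rvec': array([ 2.25867572, -0.2210167 ,  0.13198673]), 'tvec': array([-0.44879393,  0.29277587,  0.70201765])}
top {'fx': 463.3151361154535, 'fy': 463.3151361154535, 'cx': 281.503709678011, 'cy': 209.88746230106563, 'rvec': array([ 2.08582424, -2.14766451,  0.19723182]), 'tvec': array([0.21103729, 0.52570272, 0.97462084])}
wrist {'fx': 341.51305048995124, 'fy': 341.51305048995124, 'cx': 276.97164158863757, 'cy': 214.38676938333006, 'rvec': array([-2.41109219, -1.58597393, -0.2349483 ]), 'tvec': array([-0.62539435, -0.03782181,  0.37939294])}
```

View pics/a_side.png

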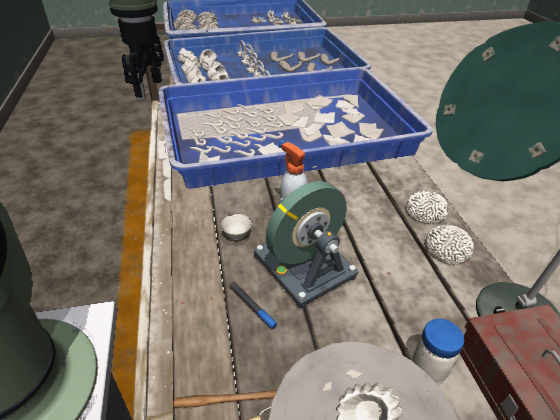

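View pics/a_top.png

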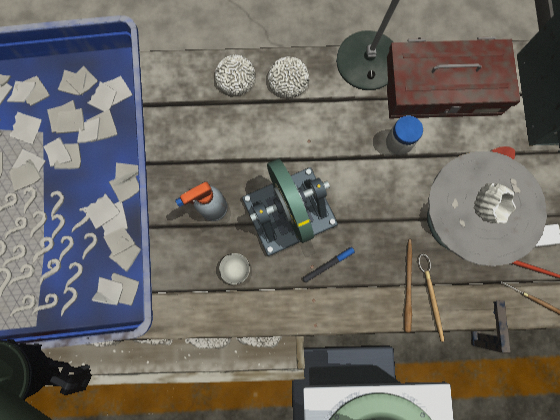

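View pics/a_wrist.png

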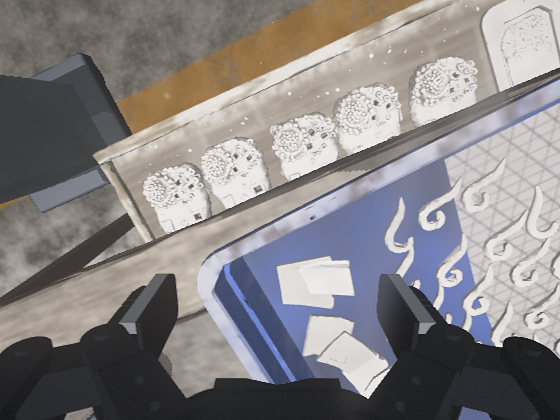

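```bash
python3 - <<'E'
import cv2
a=cv2.imread("pics/a_side.png")[160:320,210:370];b=cv2.imread("pics/a_top.png")[140:290,220:370]
cv2.imwrite("pics/b_side.png",cv2.resize(a,None,fx=3.7,fy=3.7,interpolation=cv2.INTER_CUBIC))
cv2.imwrite("pics/b_top.png",cv2.resize(b,None,fx=4,fy=4,interpolation=cv2.INTER_CUBIC))
E
```

```text
(no output)
```

View pics/b_side.png

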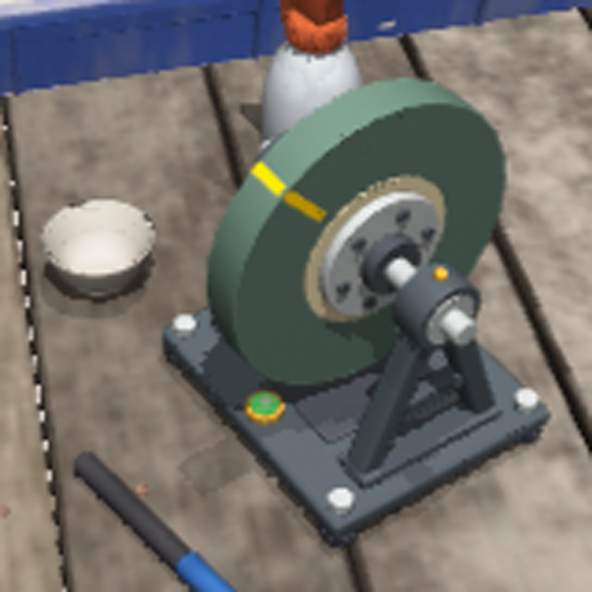

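View pics/b_top.png

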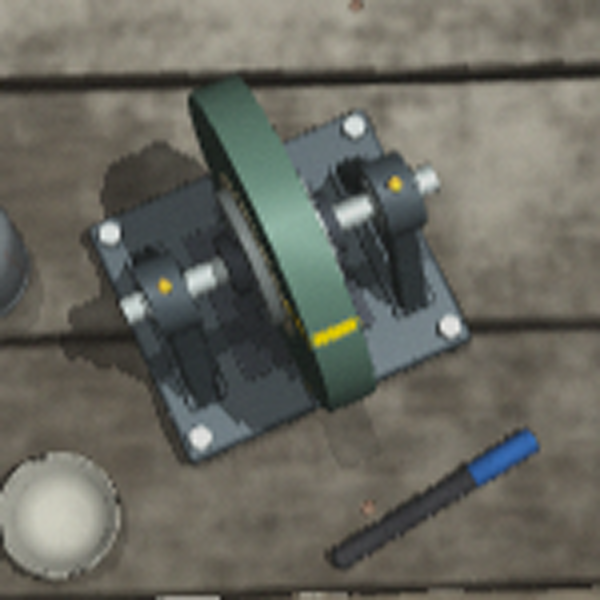

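```bash
cat > h.py <<'E'
import numpy as np,cv2
from workcell import bot
from scipy.spatial.transform import Rotation as R
def ray(n,p,ci=None):
    c=ci or bot.camera_info(n);K=np.array([[c['fx'],0,c['cx']],[0,c['fy'],c['cy']],[0,0,1]])
    M=cv2.Rodrigues(c['rvec'])[0];o=-M.T@c['tvec'];d=M.T@np.linalg.inv(K)@[p[0],p[1],1];return o,d/np.linalg.norm(d)
def onz(n,p,z):
    o,d=ray(n,p);return o+d*(z-o[2])/d[2]
def tri(rs):
    A=sum(np.eye(3)-np.outer(d,d) for o,d in rs);b=sum((np.eye(3)-np.outer(d,d))@o for o,d in rs)
    return np.linalg.solve(A,b)
def proj(n,P):
    c=bot.camera_info(n);K=np.array([[c['fx'],0,c['cx']],[0,c['fy'],c['cy']],[0,0,1]])
    return cv2.projectPoints(np.atleast_2d(P).astype(float),c['rvec'],c['tvec'],K,None)[0].reshape(-1,2)
E
python3 - <<'E'
from h import *
t=lambda x,y:(x/4+220-.4,y/4+140-.4)
s=lambda x,y:(x/3.7+210-.4,y/3.7+160-.4)
a=onz("top",t(395,183),.15);b=onz("top",t(165,286),.15)
print(a,b,(a+b)/2,np.linalg.norm(a-b))
print("trid",tri([ray("top",t(395,183)),ray("side",s(441,273))]))
e1=onz("top",t(436,180),.122);e2=onz("top",t(125,311),.122);print(e1,e2,(e1+e2)/2)
B=[onz("top",t(*p),.018) for p in((354,126),(450,325),(201,437),(109,233))];print(np.round(B,3),np.mean(B,0))
print([np.arctan2(*(B[i]-B[j])[[1,0]]) for i,j in((0,3),(1,2),(0,1),(3,2))])
L=tri([ray("top",t(335,331)),ray("side",s(267,179))]);print("line",L)
print("marker",onz("top",t(335,560),.008),onz("top",t(533,437),.008))
print("bowl",onz("top",t(60,515),.034),"bottle head",onz("top",(195,193),.17),onz("top",(210,203),.1))
E
```

```text
[0.56067986 0.11938245 0.15      ] [0.51124803 0.23652016 0.15      ] [0.53596394 0.1779513  0.15      ] 0.12714066488996306
trid [0.56279821 0.11886094 0.14489762]
[0.56858477 0.0957924  0.122     ] [0.50421545 0.25873477 0.122     ] [0.53640011 0.17726358 0.122     ]
[[0.628 0.131 0.018]
 [0.509 0.081 0.018]
 [0.45  0.225 0.018]
 [0.569 0.275 0.018]] [0.53904636 0.17795714 0.018     ]
[np.float64(-1.1782210780435107), np.float64(-1.175658176194396), np.float64(0.3978579224954775), np.float64(0.39843130124223475)]
line [0.48063828 0.15402885 0.18892466]
marker [0.37933813 0.15126264 0.008     ] [0.44519571 0.03635398 0.008     ]
bowl [0.40709243 0.30265366 0.034     ] bottle head [0.54765682 0.36476238 0.17      ] [0.54167514 0.3464237  0.1       ]
```

```bash
cat >> h.py <<'E'
C=np.array([.537,.178,.122]);PS=.396
U=np.array([np.cos(PS),np.sin(PS),0]);V=np.array([-np.sin(PS),np.cos(PS),0])
def ymask(im):
    h=cv2.cvtColor(im,cv2.COLOR_RGB2HSV);return cv2.inRange(h,(22,150,90),(32,255,255))
def faceuz(p,off=-.013,n="side"):
    o,d=ray(n,p);P=o+d*((C+off*V-o)@V)/(d@V);return (P-C)@U,P[2]-C[2]
def angle(im,verbose=False):
    # crayon line pixels; face points only
    ys,xs=np.nonzero(ymask(im));q=np.array([faceuz((x,y)) for x,y in zip(xs,ys)]).reshape(-1,2)
    r=np.hypot(*q.T);k=(r>.042)&(r<.086);a=np.arctan2(q[:,0],q[:,1])
    if k.sum()<3:return None,k.sum()
    m=np.angle(np.exp(1j*a[k]).mean());k&=np.abs(np.angle(np.exp(1j*(a-m))))<.15
    return np.degrees(np.angle(np.exp(1j*a[k]).mean())),k.sum(),np.degrees(a[k].std())
E
python3 - <<'E'
from h import *
im=cv2.imread("pics/a_side.png")[:,:,::-1].copy()
print(angle(im))
# dark face contour circle
h=cv2.cvtColor(im,cv2.COLOR_RGB2HSV)
print(h[250,280],h[205,275],im[250,280],im[205,275])
m=cv2.inRange(h,(60,45,45),(95,255,90));m[:,:255]=0;m[:175]=0;m[270:]=0;m[:,350:]=0
c=max(cv2.findContours(m,0,2)[0],key=cv2.contourArea);hu=cv2.convexHull(c)[:,0]
q=np.array([faceuz(p) for p in hu]);print(np.round(np.c_[hu,q*1e3,np.hypot(*q.T)*1e3]))
A=np.c_[2*q,np.ones(len(q))];s=np.linalg.lstsq(A,(q**2).sum(1),rcond=None)[0];print(s[:2],np.sqrt(s[2]+s[0]**2+s[1]**2))
E
```

```text
(np.float64(-41.54905239595713), np.int64(42), np.float64(1.6462185411708357))
[76 51 75] [17 60 81] [60 75 68] [81 73 62]
[[ 331.  188.   43.   78.   89.]
 [ 335.  189.   53.   71.   89.]
 [ 339.  191.   65.   62.   89.]
 [ 342.  195.   74.   48.   88.]
 [ 343.  197.   77.   42.   88.]
 [ 344.  200.   81.   32.   88.]
 [ 345.  207.   87.   12.   88.]
 [ 345.  210.   88.    4.   88.]
 [ 344.  216.   88.  -12.   89.]
 [ 343.  220.   86.  -23.   89.]
 [ 342.  223.   85.  -30.   90.]
 [ 336.  233.   71.  -52.   88.]
 [ 314.  255.   16.  -86.   88.]
 [ 311.  257.    8.  -88.   88.]
 [ 303.  261.  -12.  -88.   89.]
 [ 295.  263.  -33.  -82.   88.]
 [ 287.  263.  -53.  -70.   88.]
 [ 283.  262.  -63.  -61.   88.]
 [ 281.  261.  -68.  -56.   88.]
 [ 278.  259.  -75.  -46.   88.]
 [ 275.  256.  -82.  -34.   89.]
 [ 267.  244. -100.    8.  100.]
 [ 266.  240. -102.   19.  104.]
 [ 266.  234. -102.   34.  107.]
 [ 267.  228. -100.   47.  110.]
 [ 268.  227.  -98.   49.  109.]
 [ 298.  201.  -34.   80.   86.]
 [ 303.  197.  -23.   84.   87.]
 [ 306.  195.  -16.   86.   87.]
 [ 314.  191.    2.   88.   88.]
 [ 319.  189.   14.   87.   88.]
 [ 325.  188.   28.   84.   88.]]
[-0.0058826   0.00253075] 0.09120702198462148
```

```bash
python3 -m crank '[{"dy":-60,"yaw":-0.1},{"dy":-60,"yaw":-0.2}]'; python3 - <<'E'
from h import *
s=bot.observe();M=R.from_euler('xyz',s['tool_rot']).as_matrix();print(s['position'],s['clock'])
T=C-0.055*U;T[2]=.26
print(M.T@(T-s['position'])*1e3)
E
```

```text
[0.24724251 0.57372472 0.2036683 ] 0.15
[-288.37035374  -56.0583816  -384.49939627]$[0]: bad value
```

```bash
python3 -m crank '[{"hand":0,"dx":0,"dy":-40,"dz":0,"yaw":-0.1},{"hand":0,"dx":-20,"dy":-60,"dz":-30,"yaw":-0.2},{"hand":0,"dx":-40,"dy":-60,"dz":-60,"yaw":-0.3},{"hand":0,"dx":-65,"dy":-60,"dz":-90,"yaw":-0.4},{"hand":0,"dx":-90,"dy":-60,"dz":-120,"yaw":-0.5},{"hand":0,"dx":-115,"dy":-60,"dz":-150,"yaw":-0.6},{"hand":0,"dx":-140,"dy":-60,"dz":-180,"yaw":-0.7},{"hand":0,"dx":-165,"dy":-60,"dz":-215,"yaw":-0.8},{"hand":0,"dx":-190,"dy":-60,"dz":-250,"yaw":-0.8},{"hand":0,"dx":-215,"dy":-60,"dz":-285,"yaw":-0.8},{"hand":0,"dx":-240,"dy":-60,"dz":-320,"yaw":-0.8},{"hand":0,"dx":-265,"dy":-60,"dz":-352,"yaw":-0.8}]' 40; cat > s.py <<'E'
from h import *
# print tool vs stand
s=bot.observe();M=R.from_euler('xyz',s['tool_rot']).as_matrix();p=s['position']
d=p-C
print("t",round(s['clock'],2),"tcp u,v,z(rel axle) mm",np.round([d@U*1e3,d@V*1e3,d[2]*1e3],1),"rot",np.round(s['tool_rot'],3),"F",np.round(s['force'],1),"w",round(s['grip_width']*1e3,1))
x=M.T@V;print("toolx.v",round(x[0],3),"yaw err about y",round(np.arctan2(x[2],x[0]),4))
E
python3 s.py
```

```text
clock: 1.15
position: [0.464, 0.1939, 0.2642]
tool_rot: [-1.571, -0.0, 1.964]
force: [2.0, 0.3, 0.4]
grip_width: 0.0856
t 1.15 tcp u,v,z(rel axle) mm [-61.3  42.8 142.2] rot [-1.571 -0.     1.964] F [2.  0.3 0.4] w 85.6
toolx.v 1.0 yaw err about y 0.0029
```

```bash
python3 -m crank '[{"hand":0.3,"dx":-22,"dy":0,"dz":-3,"yaw":0},{"hand":0.3,"dx":-42.5,"dy":0,"dz":-6,"yaw":0},{"hand":0.3,"dx":-42.5,"dy":30,"dz":-6,"yaw":0},{"hand":0.3,"dx":-42.5,"dy":60,"dz":-6,"yaw":0},{"hand":0.3,"dx":-42.5,"dy":90,"dz":-6,"yaw":0},{"hand":0.3,"dx":-42.5,"dy":106,"dz":-6,"yaw":0},{"hand":0.3,"dx":-42.5,"dy":106,"dz":-6,"yaw":0}]'; python3 s.py; python3 - <<'E'
from h import *
im=bot.grab_frame("side");print(angle(im));cv2.imwrite("pics/c_side.png",im[:,:,::-1])
im=bot.grab_frame("wrist");cv2.imwrite("pics/c_wr.png",im[:,:,::-1])
E
```

```text
clock: 1.73
position: [0.4833, 0.1581, 0.155]
tool_rot: [-1.566, 0.0, 1.964]
force: [-0.4, 0.3, -0.1]
grip_width: 0.0596
t 1.73 tcp u,v,z(rel axle) mm [-57.3   2.4  33. ] rot [-1.566  0.     1.964] F [-0.4  0.3 -0.1] w 59.6
toolx.v 1.0 yaw err about y 0.0027
(np.float64(-63.89841499819444), np.int64(45), np.float64(1.7914634172729693))
```

View pics/c_side.png

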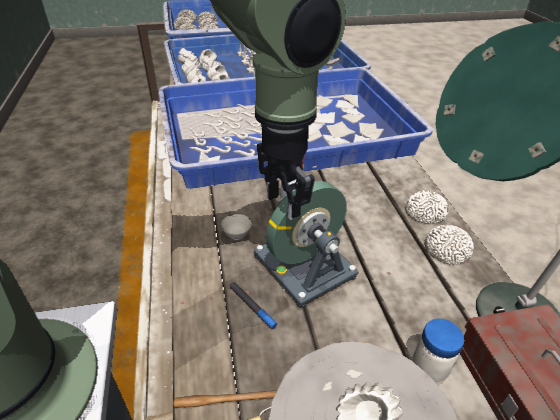

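View pics/c_wr.png

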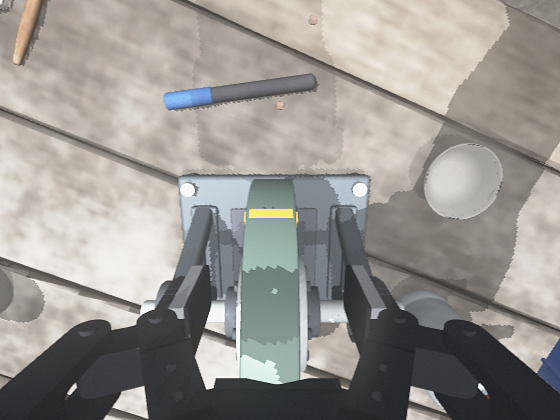

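```bash
W='[{"hand":0.3,"dx":0,"dy":0,"dz":0,"yaw":0},{"hand":0.3,"dx":0,"dy":0,"dz":0,"yaw":0},{"hand":0.3,"dx":0,"dy":0,"dz":0,"yaw":0},{"hand":0.3,"dx":0,"dy":0,"dz":0,"yaw":0},{"hand":0.3,"dx":0,"dy":0,"dz":0,"yaw":0},{"hand":0.3,"dx":0,"dy":0,"dz":0,"yaw":0},{"hand":0.3,"dx":0,"dy":0,"dz":0,"yaw":0},{"hand":0.3,"dx":0,"dy":0,"dz":0,"yaw":0}]'; true
cat > a.py <<'E'
from h import *
im=bot.grab_frame("side");print(round(bot.observe()['clock'],2),angle(im))
E
python3 -m crank '[{"hand":0.3,"dx":0,"dy":0,"dz":0,"yaw":0},{"hand":0.3,"dx":0,"dy":0,"dz":0,"yaw":0},{"hand":0.3,"dx":0,"dy":0,"dz":0,"yaw":0},{"hand":0.3,"dx":0,"dy":0,"dz":0,"yaw":0},{"hand":0.3,"dx":0,"dy":0,"dz":0,"yaw":0},{"hand":0.3,"dx":0,"dy":0,"dz":0,"yaw":0}]' >/dev/null; python3 a.py;python3 s.py
python3 -m crank '[{"hand":0.3,"dx":0,"dy":0,"dz":0,"yaw":0},{"hand":0.3,"dx":0,"dy":0,"dz":0,"yaw":0},{"hand":0.3,"dx":0,"dy":0,"dz":0,"yaw":0},{"hand":0.3,"dx":0,"dy":0,"dz":0,"yaw":0},{"hand":0.3,"dx":0,"dy":0,"dz":0,"yaw":0},{"hand":0.3,"dx":0,"dy":0,"dz":0,"yaw":0}]' >/dev/null; python3 a.py
```

```text
2.38 (np.float64(-65.28049875261759), np.int64(41), np.float64(1.5965402211241426))
t 2.38 tcp u,v,z(rel axle) mm [-55.3   2.4  36.3] rot [-1.571  0.     1.964] F [ 0.6  0.3 -0.4] w 59.9
toolx.v 1.0 yaw err about y 0.0028
2.93 (np.float64(-65.28049875261759), np.int64(41), np.float64(1.5965402211241426))
```

```bash
python3 -m crank '[{"hand":0.3,"dx":-2.4,"dy":-25,"dz":-20,"yaw":0},{"hand":0.3,"dx":-2.4,"dy":-28,"dz":-50,"yaw":0},{"hand":0.3,"dx":-2.4,"dy":-25,"dz":-80,"yaw":0},{"hand":0.3,"dx":-2.4,"dy":-9,"dz":-100,"yaw":0},{"hand":0.3,"dx":-2.4,"dy":-9,"dz":-100,"yaw":0},{"hand":1,"dx":-2.4,"dy":-9,"dz":-100,"yaw":0},{"hand":1,"dx":-2.4,"dy":-9,"dz":-100,"yaw":0},{"hand":1,"dx":-2.4,"dy":-9,"dz":-100,"yaw":0},{"hand":1,"dx":-2.4,"dy":-9,"dz":-100,"yaw":0},{"hand":1,"dx":-2.4,"dy":-9,"dz":-100,"yaw":0},{"hand":1,"dx":-2.4,"dy":-9,"dz":-100,"yaw":0}]' 40; python3 s.py;python3 a.py
```

```text
clock: 3.85
position: [0.5785, 0.1943, 0.1677]
tool_rot: [-1.571, 0.001, 1.963]
force: [0.8, -5.5, 0.8]
grip_width: 0.0244
t 3.85 tcp u,v,z(rel axle) mm [44.5 -1.  45.7] rot [-1.571e+00  1.000e-03  1.963e+00] F [ 0.8 -5.5  0.8] w 24.4
toolx.v 1.0 yaw err about y 0.0034
3.9 (np.float64(-65.28049875261759), np.int64(41), np.float64(1.5965402211241426))
```

```bash
python3 -m crank '[{"hand":1,"dx":-1,"dy":-5.3,"dz":8.7,"yaw":0},{"hand":1,"dx":-1,"dy":-9.4,"dz":18,"yaw":0},{"hand":1,"dx":-1,"dy":-12.3,"dz":27.8,"yaw":0},{"hand":1,"dx":-1,"dy":-13.8,"dz":37.9,"yaw":0},{"hand":1,"dx":-1,"dy":-14,"dz":48.1,"yaw":0},{"hand":1,"dx":-1,"dy":-12.9,"dz":58.2,"yaw":0},{"hand":1,"dx":-1,"dy":-10.5,"dz":68.2,"yaw":0},{"hand":1,"dx":-1,"dy":-6.8,"dz":77.7,"yaw":0},{"hand":1,"dx":-1,"dy":-1.9,"dz":86.6,"yaw":0},{"hand":1,"dx":-1,"dy":4.1,"dz":94.8,"yaw":0},{"hand":1,"dx":-1,"dy":11.2,"dz":102.2,"yaw":0},{"hand":1,"dx":-1,"dy":19.2,"dz":108.6,"yaw":0}]'; python3 -m crank '[{"hand":1,"dx":0,"dy":0,"dz":0,"yaw":0}]'; python3 s.py;python3 a.py; python3 - <<'E'
from h import *
im=bot.grab_frame("side");cv2.imwrite("pics/d_side.png",cv2.resize(im[130:330,200:400,::-1],None,fx=3,fy=3))
E
```

```text
clock: 4.9
position: [0.4775, 0.1522, 0.1496]
tool_rot: [-1.572, -0.0, 1.964]
force: [-11.5, -6.0, 21.2]
grip_width: 0.0237
clock: 4.98
position: [0.4763, 0.1517, 0.1483]
tool_rot: [-1.57, -0.0, 1.964]
force: [-10.6, -5.3, 16.7]
grip_width: 0.0241
t 4.98 tcp u,v,z(rel axle) mm [-66.1  -0.9  26.3] rot [-1.57  -0.     1.964] F [-10.6  -5.3  16.7] w 24.1
toolx.v 1.0 yaw err about y 0.0027
5.03 (np.float64(-137.9590399286379), np.int64(25), np.float64(1.336446319515045))
```

View pics/d_side.png

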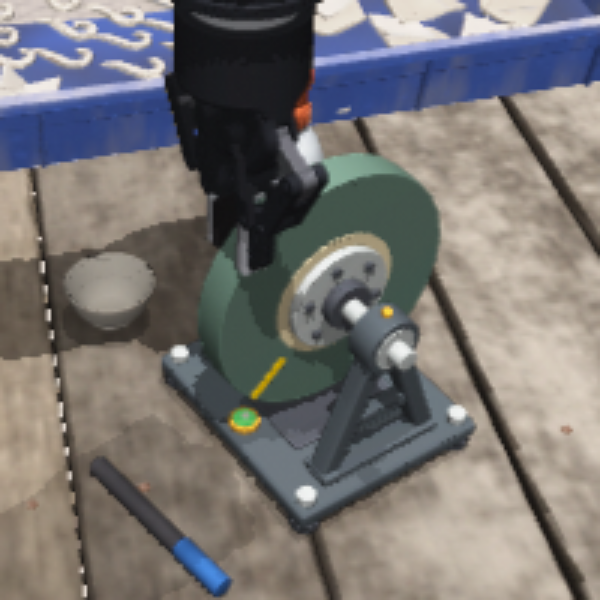

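```bash
python3 -m crank '[{"hand":0.3,"dx":0,"dy":0,"dz":0,"yaw":0},{"hand":0.3,"dx":0,"dy":0,"dz":0,"yaw":0},{"hand":0.3,"dx":0,"dy":0,"dz":0,"yaw":0},{"hand":0.3,"dx":0,"dy":0,"dz":0,"yaw":0},{"hand":0.3,"dx":0,"dy":0,"dz":0,"yaw":0},{"hand":0.3,"dx":0,"dy":0,"dz":0,"yaw":0},{"hand":0.3,"dx":0,"dy":0,"dz":0,"yaw":0},{"hand":0.3,"dx":0,"dy":0,"dz":0,"yaw":0}]'; python3 a.py
for i in 1 2 3; do python3 -m crank '[{"hand":0.3,"dx":0,"dy":0,"dz":0,"yaw":0},{"hand":0.3,"dx":0,"dy":0,"dz":0,"yaw":0},{"hand":0.3,"dx":0,"dy":0,"dz":0,"yaw":0},{"hand":0.3,"dx":0,"dy":0,"dz":0,"yaw":0},{"hand":0.3,"dx":0,"dy":0,"dz":0,"yaw":0},{"hand":0.3,"dx":0,"dy":0,"dz":0,"yaw":0},{"hand":0.3,"dx":0,"dy":0,"dz":0,"yaw":0},{"hand":0.3,"dx":0,"dy":0,"dz":0,"yaw":0},{"hand":0.3,"dx":0,"dy":0,"dz":0,"yaw":0}]'>/dev/null; python3 a.py;done
```

```text
clock: 5.75
position: [0.4784, 0.1524, 0.1478]
tool_rot: [-1.571, 0.0, 1.964]
force: [0.7, 0.2, -0.2]
grip_width: 0.0595
5.8 (np.float64(-121.18359748317943), np.int64(36), np.float64(1.724023324056821))
6.6 (np.float64(-113.12452943062004), np.int64(40), np.float64(1.842969505785698))
7.4 (np.float64(-111.27468723965177), np.int64(38), np.float64(1.7386705779983114))
8.2 (np.float64(-110.65597578475266), np.int64(40), np.float64(1.8471521924958554))
```

```bash
for i in 1 2 3; do python3 -m crank '[{"hand":0.3,"dx":0,"dy":0,"dz":0,"yaw":0},{"hand":0.3,"dx":0,"dy":0,"dz":0,"yaw":0},{"hand":0.3,"dx":0,"dy":0,"dz":0,"yaw":0},{"hand":0.3,"dx":0,"dy":0,"dz":0,"yaw":0},{"hand":0.3,"dx":0,"dy":0,"dz":0,"yaw":0},{"hand":0.3,"dx":0,"dy":0,"dz":0,"yaw":0},{"hand":0.3,"dx":0,"dy":0,"dz":0,"yaw":0},{"hand":0.3,"dx":0,"dy":0,"dz":0,"yaw":0},{"hand":0.3,"dx":0,"dy":0,"dz":0,"yaw":0}]'>/dev/null; python3 a.py;done; python3 s.py
```

```text
9.0 (np.float64(-110.65597578475266), np.int64(40), np.float64(1.8471521924958554))
9.8 (np.float64(-110.65597578475266), np.int64(40), np.float64(1.8471521924958554))
10.6 (np.float64(-110.65597578475266), np.int64(40), np.float64(1.8471521924958554))
t 10.6 tcp u,v,z(rel axle) mm [-63.9  -1.   25.9] rot [-1.571  0.     1.964] F [0.  0.7 0.2] w 59.5
toolx.v 1.0 yaw err about y 0.0029
```

```bash
python3 -m crank '[{"hand":1,"dx":0,"dy":0,"dz":0,"yaw":0},{"hand":1,"dx":0,"dy":0,"dz":0,"yaw":0},{"hand":1,"dx":0,"dy":0,"dz":0,"yaw":0},{"hand":1,"dx":0,"dy":0,"dz":0,"yaw":0},{"hand":1,"dx":0,"dy":0,"dz":0,"yaw":0},{"hand":1,"dx":0,"dy":0,"dz":0,"yaw":0}]' 25
python3 -m crank '[{"hand":1,"dx":0,"dy":-8,"dz":-6.4,"yaw":0},{"hand":1,"dx":0,"dy":-15.1,"dz":-13.8,"yaw":0},{"hand":1,"dx":0,"dy":-21.1,"dz":-22,"yaw":0},{"hand":1,"dx":0,"dy":-26,"dz":-30.9,"yaw":0},{"hand":1,"dx":0,"dy":-29.7,"dz":-40.4,"yaw":0},{"hand":1,"dx":0,"dy":-32.1,"dz":-50.4,"yaw":0},{"hand":1,"dx":0,"dy":-33.2,"dz":-60.5,"yaw":0},{"hand":1,"dx":0,"dy":-33,"dz":-70.7,"yaw":0},{"hand":1,"dx":0,"dy":-31.5,"dz":-80.8,"yaw":0},{"hand":1,"dx":0,"dy":-28.6,"dz":-90.6,"yaw":0},{"hand":1,"dx":0,"dy":-24.5,"dz":-99.9,"yaw":0},{"hand":1,"dx":0,"dy":-19.2,"dz":-108.6,"yaw":0}]'; python3 s.py; python3 a.py
```

```text
clock: 11.1
position: [0.4783, 0.1524, 0.1479]
tool_rot: [-1.571, -0.0, 1.964]
force: [-3.6, 0.3, 2.7]
grip_width: 0.0254
clock: 12.1
position: [0.5804, 0.195, 0.1681]
tool_rot: [-1.574, -0.0, 1.964]
force: [1.8, 3.2, 10.7]
grip_width: 0.025
t 12.1 tcp u,v,z(rel axle) mm [46.7 -1.1 46.1] rot [-1.574 -0.     1.964] F [ 1.8  3.2 10.7] w 25.0
toolx.v 1.0 yaw err about y 0.0027
12.15 (np.float64(-35.00476163761121), np.int64(41), np.float64(1.5671418689724987))
```

```bash
for i in 1 2 3 4 5 6; do python3 -m crank '[{"hand":0.3,"dx":0,"dy":0,"dz":0,"yaw":0},{"hand":0.3,"dx":0,"dy":0,"dz":0,"yaw":0},{"hand":0.3,"dx":0,"dy":0,"dz":0,"yaw":0},{"hand":0.3,"dx":0,"dy":0,"dz":0,"yaw":0},{"hand":0.3,"dx":0,"dy":0,"dz":0,"yaw":0},{"hand":0.3,"dx":0,"dy":0,"dz":0,"yaw":0},{"hand":0.3,"dx":0,"dy":0,"dz":0,"yaw":0},{"hand":0.3,"dx":0,"dy":0,"dz":0,"yaw":0},{"hand":0.3,"dx":0,"dy":0,"dz":0,"yaw":0},{"hand":0.3,"dx":0,"dy":0,"dz":0,"yaw":0}]'>/dev/null; python3 a.py;done; python3 s.py
```

```text
13.03 (np.float64(-55.6652635023872), np.int64(40), np.float64(1.6034125993841604))
13.92 (np.float64(-63.39551823954924), np.int64(40), np.float64(1.5355114020390284))
14.8 (np.float64(-65.28049875261759), np.int64(41), np.float64(1.5965402211241426))
15.68 (np.float64(-65.28049875261759), np.int64(41), np.float64(1.5965402211241426))
16.57 (np.float64(-65.34405286060296), np.int64(42), np.float64(1.629060413816981))
17.45 (np.float64(-65.34405286060296), np.int64(42), np.float64(1.629060413816981))
t 17.45 tcp u,v,z(rel axle) mm [44.6 -1.3 45.1] rot [-1.571  0.     1.964] F [-0.9  0.6 -0.1] w 60.0
toolx.v 1.0 yaw err about y 0.0028
```

```bash
python3 -m crank '[{"hand":0.3,"dx":0,"dy":-15,"dz":20,"yaw":0},{"hand":0.3,"dx":0,"dy":-18,"dz":45,"yaw":0},{"hand":0.3,"dx":0,"dy":-10.7,"dz":67.5,"yaw":0},{"hand":0.3,"dx":0,"dy":-10.7,"dz":67.5,"yaw":0},{"hand":1,"dx":0,"dy":-10.7,"dz":67.5,"yaw":0},{"hand":1,"dx":0,"dy":-10.7,"dz":67.5,"yaw":0},{"hand":1,"dx":0,"dy":-10.7,"dz":67.5,"yaw":0},{"hand":1,"dx":0,"dy":-10.7,"dz":67.5,"yaw":0},{"hand":1,"dx":0,"dy":-10.7,"dz":67.5,"yaw":0},{"hand":1,"dx":0,"dy":-10.7,"dz":67.5,"yaw":0}]' 25;python3 s.py;python3 a.py
```

```text
clock: 18.28
position: [0.517, 0.1686, 0.178]
tool_rot: [-1.571, -0.0, 1.964]
force: [-1.7, 0.3, 6.9]
grip_width: 0.0249
t 18.28 tcp u,v,z(rel axle) mm [-22.1  -0.9  56. ] rot [-1.571 -0.     1.964] F [-1.7  0.3  6.9] w 24.9
toolx.v 1.0 yaw err about y 0.0027
18.33 (np.float64(-65.40778791952769), np.int64(43), np.float64(1.662141515946115))
```

```bash
python3 -m crank '[{"hand":1,"dx":0,"dy":2.3,"dz":6.4,"yaw":0},{"hand":1,"dx":0,"dy":5.1,"dz":12.6,"yaw":0},{"hand":1,"dx":0,"dy":8.5,"dz":18.5,"yaw":0},{"hand":1,"dx":0,"dy":12.3,"dz":24.1,"yaw":0},{"hand":1,"dx":0,"dy":14.8,"dz":27.3,"yaw":0},{"hand":1,"dx":0,"dy":14.8,"dz":27.3,"yaw":0},{"hand":1,"dx":0,"dy":14.8,"dz":27.3,"yaw":0},{"hand":1,"dx":0,"dy":14.8,"dz":27.3,"yaw":0}]';python3 s.py;python3 a.py
```

```text
clock: 19.0
position: [0.4914, 0.158, 0.1634]
tool_rot: [-1.571, -0.0, 1.964]
force: [-6.7, -1.9, 13.7]
grip_width: 0.0248
t 19.0 tcp u,v,z(rel axle) mm [-49.8  -0.9  41.4] rot [-1.571 -0.     1.964] F [-6.7 -1.9 13.7] w 24.8
toolx.v 1.0 yaw err about y 0.0028
19.05 (np.float64(-85.490375083725), np.int64(45), np.float64(1.9094371267208152))
```

```bash
python3 -m crank '[{"hand":1,"dx":0,"dy":1.3,"dz":1.5,"yaw":0},{"hand":1,"dx":0,"dy":2.6,"dz":3,"yaw":0},{"hand":1,"dx":0,"dy":2.6,"dz":3,"yaw":0},{"hand":1,"dx":0,"dy":2.6,"dz":3,"yaw":0},{"hand":1,"dx":0,"dy":2.6,"dz":3,"yaw":0},{"hand":1,"dx":0,"dy":2.6,"dz":3,"yaw":0}]';python3 s.py;python3 a.py;python3 - <<'E'
from h import *
im=bot.grab_frame("side");cv2.imwrite("pics/e_side.png",cv2.resize(im[130:330,200:400,::-1],None,fx=3,fy=3))
im=bot.grab_frame("wrist");cv2.imwrite("pics/e_wr.png",im[:,:,::-1])
E
```

```text
clock: 19.55
position: [0.4886, 0.1568, 0.1608]
tool_rot: [-1.571, -0.0, 1.964]
force: [-7.3, -1.8, 13.7]
grip_width: 0.0247
t 19.55 tcp u,v,z(rel axle) mm [-52.8  -0.9  38.8] rot [-1.571 -0.     1.964] F [-7.3 -1.8 13.7] w 24.7
toolx.v 1.0 yaw err about y 0.0027
19.6 (np.float64(-88.14740083522501), np.int64(46), np.float64(1.9926239325760378))
```

View pics/e_side.png

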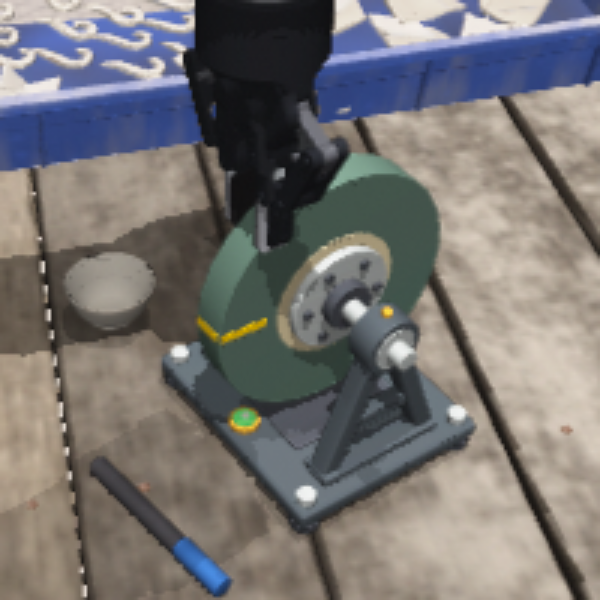

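View pics/e_wr.png

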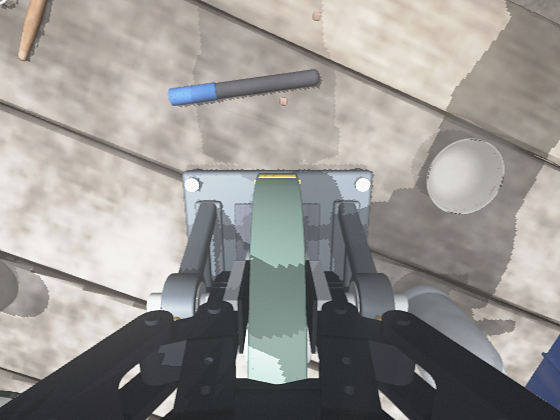

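```bash
python3 -m crank '[{"hand":1,"dx":0,"dy":0,"dz":0,"yaw":0},{"hand":1,"dx":0,"dy":0,"dz":0,"yaw":0},{"hand":1,"dx":0,"dy":0,"dz":0,"yaw":0},{"hand":1,"dx":0,"dy":0,"dz":0,"yaw":0},{"hand":1,"dx":0,"dy":0,"dz":0,"yaw":0},{"hand":1,"dx":0,"dy":0,"dz":0,"yaw":0},{"hand":1,"dx":0,"dy":0,"dz":0,"yaw":0},{"hand":1,"dx":0,"dy":0,"dz":0,"yaw":0}]';python3 a.py;python3 s.py; python3 - <<'E'
from h import *
t=bot.grab_frame("top");a=cv2.imread("pics/a_top.png")[:,:,::-1]
d=np.abs(t.astype(int)-a).max(2)
def c(im,lo,hi,x0,y0,x1,y1):
    m=cv2.inRange(cv2.cvtColor(im,cv2.COLOR_RGB2HSV),lo,hi);ys,xs=np.nonzero(m[y0:y1,x0:x1]);return (xs.mean()+x0).round(1),(ys.mean()+y0).round(1),len(xs)
for im in(a.copy(),t):
    print("marker blue",c(im,(100,120,60),(125,255,255),330,240,365,270),"orange",c(im,(3,150,90),(15,255,255),170,175,225,215))
cv2.imwrite("pics/f_top.png",t[:,:,::-1])
E
```

```text
clock: 20.37
position: [0.4886, 0.1568, 0.1608]
tool_rot: [-1.571, -0.0, 1.964]
force: [-6.3, -2.3, 13.3]
grip_width: 0.025
20.42 (np.float64(-88.14740083522501), np.int64(46), np.float64(1.9926239325760378))
t 20.42 tcp u,v,z(rel axle) mm [-52.8  -0.9  38.8] rot [-1.57  -0.     1.964] F [-7.  -0.7 13.2] w 24.9
toolx.v 1.0 yaw err about y 0.0027
marker blue (np.float64(345.1), np.float64(253.8), 108) orange (np.float64(197.1), np.float64(193.4), 372)
marker blue (np.float64(nan), np.float64(nan), 0) orange (np.float64(197.3), np.float64(193.5), 382)<stdin>:5: RuntimeWarning: Mean of empty slice.
  ret = ret.dtype.type(ret / rcount)
```

View pics/f_top.png

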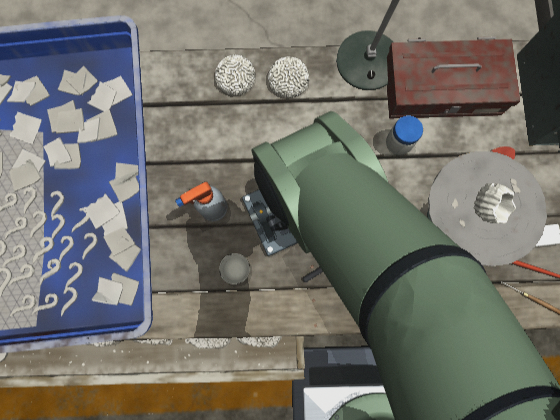

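The top view shows the bottle head at (197,193) and the bowl at (234,268), both unmoved. The arm hides the marker there, but the side view shows it undisturbed. The wheel is still, so I'm handing the job in.

```bash
python3 -c "
from workcell import bot
print(bot.job_done())"
```

```text
the job is handed in; nothing more can be done
None
```

The heavy side is now straight down, and the gripper is still holding the wheel there by its rim, about 40° from the top on the robot's side, so the top is free to mark. The job took about 20 s.

- **Finding the heavy side:** I let the wheel settle from both directions. It stopped with the crayon line at −65.3° (twice, once sinking by itself and once after I turned it) and at −110.7° from the other side. The midpoint, −88.0°, puts the heavy side at the bottom. Each stop was 22.7° short of it, within the stated 13–26°.
- **Final position:** I read the line at −88.1°, and it did not change over the last 0.8 s. The pinch is at 25 N, with a steady force of about 15 N on the wrist.
- **Turning by hand:** the pads slipped a little, so the wheel turned less than commanded (about 75° instead of 90°). I therefore set the final angle from the camera image.
- **Things to leave alone:** the bottle and bowl have not moved. The arm hid the marker in the last top view, so I could not measure it there. The side and wrist views show it lying undisturbed.

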